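# Sort loaded from empty brake-insert cases by tipping them

## Task

Three closed blue insert cases look alike, but one or two of them are loaded. Working from the robot's left to right, gently raise the handle end of each by about a centimetre to feel its weight, its far edge staying on the rack and no case being lifted off, and set it down softly. Slide every loaded case gently along its lane, fully home against the yellow stop beam, leave the empty ones where they stand, and do not disturb the other things.

Things in the scene. Friction and masses are not known exactly. Their poses are not given: they have to be found in the camera images.
- rack: Fixed sorting rack: aluminium base plate 270 mm (x) by 400 mm (y), 4 mm thick, with three lanes along its x axis at y = +125, 0 and -125 mm (left, middle, right), each between two steel guide strips 102 mm apart inside, 6 mm wide, tops 25 mm above the table, from x = -100 to +125 mm. Origin: centre of the underside; x points along the lanes away from the robot, z up.
- rack_stop (a point): Middle of the near face of the yellow stop beam across the rack's far end (60 mm deep, 40 mm high, 400 mm long), at half its height. This face is the rigid back stop of all lanes, 125 mm towards +x from the rack's origin.
- case_left: Closed blue insert case in the left (+y) lane, 140 (x) by 96 (y) by 56 mm high, loose on the 4 mm base plate and free to slide (friction about 0.24 to 0.36). Weighs 0.25 to 0.31 kg empty, 0.78 to 0.93 kg loaded, centre of mass near its middle. Origin: centre of the underside; +x points to its far end, the lug is on its -x end. Home: its far end touches the stop beam.
- case_left_lug (a point): Point to grip on that case's handle lug, an upright orange fin fixed to its near end: 14 mm thick (y), 38 mm long (x), 28 mm high, top 58 mm above the case's underside. The point is 94 mm towards -x from the case's origin, 44 mm above its underside; grip across y. Raising the lug about the far edge takes about 0.9 to 1.7 N when empty, 3.1 to 4.5 N when loaded.
- case_left_back (a point): Middle of that case's far bottom edge (70 mm towards +x from its origin), the edge on which it tips.
- case_mid: Closed blue insert case in the middle lane, 140 (x) by 96 (y) by 56 mm high, loose on the 4 mm base plate and free to slide (friction about 0.24 to 0.36). Weighs 0.25 to 0.31 kg empty, 0.78 to 0.93 kg loaded, centre of mass near its middle. Origin: centre of the underside; +x points to its far end, the lug is on its -x end. Home: its far end touches the stop beam.
- case_mid_lug (a point): Point to grip on that case's handle lug, an upright orange fin fixed to its near end: 14 mm thick (y), 38 mm long (x), 28 mm high, top 58 mm above the case's underside. The point is 94 mm towards -x from the case's origin, 44 mm above its underside; grip across y. Raising the lug about the far edge takes about 0.9 to 1.7 N when empty, 3.1 to 4.5 N when loaded.
- case_mid_back (a point): Middle of that case's far bottom edge (70 mm towards +x from its origin), the edge on which it tips.
- case_right: Closed blue insert case in the right (-y) lane, 140 (x) by 96 (y) by 56 mm high, loose on the 4 mm base plate and free to slide (friction about 0.24 to 0.36). Weighs 0.25 to 0.31 kg empty, 0.78 to 0.93 kg loaded, centre of mass near its middle. Origin: centre of the underside; +x points to its far end, the lug is on its -x end. Home: its far end touches the stop beam.
- case_right_lug (a point): Point to grip on that case's handle lug, an upright orange fin fixed to its near end: 14 mm thick (y), 38 mm long (x), 28 mm high, top 58 mm above the case's underside. The point is 94 mm towards -x from the case's origin, 44 mm above its underside; grip across y. Raising the lug about the far edge takes about 0.9 to 1.7 N when empty, 3.1 to 4.5 N when loaded.
- case_right_back (a point): Middle of that case's far bottom edge (70 mm towards +x from its origin), the edge on which it tips.
- insulator: Stubby green glass insulator, 60 mm wide, 70 mm high, standing on top of the yellow stop beam. Origin: centre of its underside. Bystander.
- retainer: Brass shoe retainer, a channel 110 x 50 x 28 mm, lying on the table to the left. Origin: centre of the underside. Bystander.
- probe: Silver probe rod, 200 mm long, 16 mm thick, lying along the top of the yellow stop beam, its own x axis along the rod. Origin: near the middle, underside. Bystander.
- oiler: Grey plastic oil bottle with a red cap, 52 mm wide, 130 mm high, on the right. Origin: centre of the underside. Bystander.
- wrench: Steel wrench, 180 mm long, lying on the right. Origin near the middle, underside. Bystander.
Things that resemble listed ones, but are neither listed nor needed, are in the scene too. Leave any white look-alike of the case_right alone. What is shaped like the case_mid but turquoise is not meant.

How it is judged:
By the outcome, as a careful person would: the job done as asked, in the order asked, and still so for the second after the job is handed in, with the robot touching nothing.
It also fails if it takes over 72 s, if anything falls off the work surface, if the arm or the gripper's body presses on something with over 40 N, if the wrist force passes 120 N, or if a joint passes its speed limit or range.

## Robot

A 6-joint arm with a two-finger parallel gripper is mounted at the origin on the work surface. World frame = base frame: x ahead of the robot, y to its left, z up, the work surface at z = 0. Lengths are in m, angles in rad, forces in N, time in s.
With the tool pointing down it reaches from about 0.375 to 0.975 m from the base axis. Payload 3.8 kg.
Tool frame: the origin (TCP) lies midway between the tips of the shut fingers; the grasp point (between the pads) lies 19 mm behind it; x points along the fingers, y is the direction in which the jaws open and shut, and the axes are right-handed (so a half turn about x gives the same grasp; the last joint's range is limited). The gripper opens to 88 mm and grips with 3 to 60 N. Pads are 18 mm wide; open, the fingers measure 123 mm over their backs; the gripper's body (75 mm by 187 mm) begins 45 mm behind the grasp point.
Start: joints at [-1.218, 0.264, 1.604, -0, 1.274, -0.037], TCP at [0.256, -0.624, 0.239] pointing down, gripper open.
Joint ranges: [-2.63, 2.63], [-0.94, 2.18], [0.31, 2.57], [-1.31, 4.45], [0, 2.66], [-2.55, 2.55]. Speed limits (rad/s): [2.57, 2.57, 3.14, 3.14, 3.14, 3.14].

## Interface

Orientations are given as a rotation vector (axis times angle).
In Python, from cell import manip, inverse_kinematics, cams, order gives the robot as it stands. Calls block until the motion is done:
- manip.move_pose(position, orientation): joint-space move of the TCP to a pose.
- manip.move_linear(position, rate=0.15, rot=None): straight line of the TCP; rot=None keeps the orientation; rate is the mean speed in m/s.
- manip.set_joints(angles): joint-space move.
- manip.set_gripper(opening, force=None): finger opening in m; force is the grip in N (None keeps the last); returns when the fingers have stopped.
- manip.dwell(seconds).
- inverse_kinematics(position, orientation): joint angles nearest the present ones, or None.
- manip.state(): the state.
- cams.capture(name): name is "scene" or "side" or "wrist"; returns a dict with "image" (480x640x3 uint8, blue, green, red), "z_map" (480x640 float32, m along the optical axis (not along the pixel's ray), 0 where there is no reading), "intrinsics" (3x3 intrinsics, pixels), "position" and "orientation" of the camera in the world; the wrist camera has in their place "T_tool_cam" (4x4, takes a point from camera to tool coordinates, whose origin is the TCP and whose axes are the tool frame's). Camera axes: x right, y down, z forward; pixel columns grow to the right and rows downward; lengths in m; the calibration is good to about 2 mm. A picture is of the moment at which its call begins: read the wrist's pose just before it.
A pose or a line that the arm cannot do raises manip.IKError and nothing moves.
- order.close_job(): hands the job in, once; it reports no verdict.
The state is a dict: "clock": time; "joint_pos": joint angles; "joint_velocities": joint speeds; "tau": joint torques, N m; "tool_pos": TCP position; "tcp_rot": TCP orientation; "contact_force": force on the tool from outside, world axes, zero at the start; "moment": the same for the moment, N m; "gripper_width": finger opening in m.
Only numpy, scipy, OpenCV 4.12 (cv2) and the standard library are available. Lean on these libraries where they do the work, as an engineer would, in place of code of your own. Each camera call takes 0.05 s, during which the arm holds its last target.

## Working session

There is one attempt and no reset: what is moved stays moved. The work goes in short steps, each a Python script; the robot and the scene stay as the last script left them, time stands still between calls to the robot, and variables do not carry over. Pictures are saved under pics/ and viewed, and the job is handed in when it is done.

```bash
ls; mkdir -p pics; python3 - <<'E'
from cell import manip,cams
import cv2,numpy as np
s=manip.state();print(s)
for n in("scene","side"):
    c=cams.capture(n);cv2.imwrite(f"pics/{n}0.png",c["image"]);np.savez(f"pics/{n}0.npz",**c)
    print(n,c["position"],c["orientation"],c["intrinsics"])
E
```

```text
pics
{'clock': 0.0, 'joint_pos': array([-1.21790207e+00,  2.64738015e-01,  1.60533570e+00,  2.42504369e-05,
        1.27369916e+00, -3.69036065e-02]), 'joint_velocities': array([ 0.00018009,  0.00042849, -0.00021611, -0.00095866,  0.00078298,
       -0.00110888]), 'tau': array([-3.42205843e-03, -5.02120686e+01, -3.56871343e+01,  7.23183202e-02,
        2.93065805e-02, -1.86390362e-04]), 'tool_pos': array([ 0.25626427, -0.62371236,  0.23741888]), 'tcp_rot': array([ 2.00823899,  0.39870102, -2.00889442]), 'contact_force': array([0.66270513, 0.40022044, 0.24581165]), 'moment': array([-0.03467909,  0.05249353,  0.00490824]), 'gripper_width': 0.0884462801917613}
scene [ 0.90930113 -0.32231769  0.90987075] [-2.37237513 -1.17692374  0.30647196] [[438.43039234   0.         321.97331786]
 [  0.         438.43039234 243.62354189]
 [  0.           0.           1.        ]]
side [-0.11266451  0.62659132  0.59034053] [-0.98319304  2.23189723 -1.28864847] [[440.79075096   0.         318.91091983]
 [  0.         440.79075096 239.09421995]
 [  0.           0.           1.        ]]
```

View pics/scene0.png

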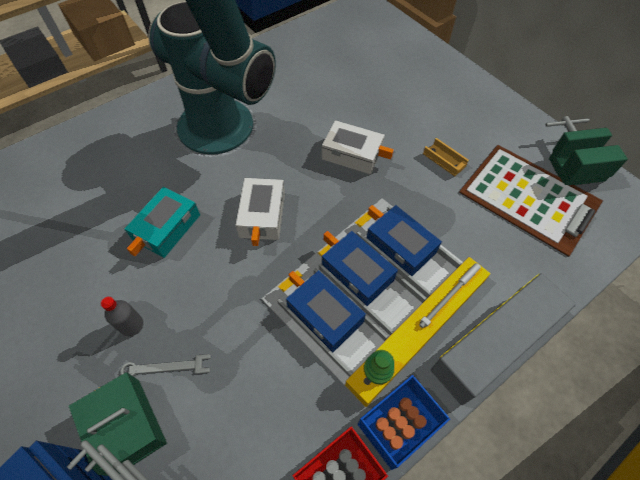

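View pics/side0.png

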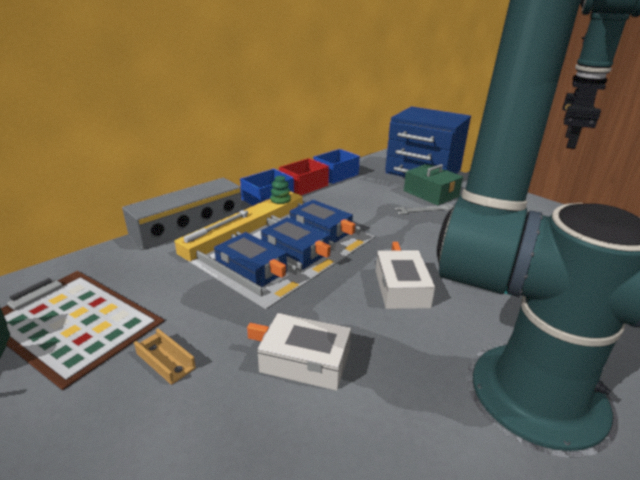

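The scene view shows three blue cases, at about (405,238), (360,265) and (325,310), with orange lugs at (377,212), (330,238) and (295,279). The yellow beam runs from (360,385) to (480,270). The white and turquoise look-alikes are off the rack.

```bash
cat >h.py <<'E'
import numpy as np,cv2
from scipy.spatial.transform import Rotation as R
def cloud(c,R_=None,p=None):
    K=c["intrinsics"];z=c["z_map"];v,u=np.mgrid[:480,:640]
    P=np.stack([(u-K[0,2])/K[0,0]*z,(v-K[1,2])/K[1,1]*z,z],-1)
    if R_ is None:
        o=np.asarray(c["orientation"]); R_=R.from_rotvec(o).as_matrix() if o.size==3 else o
        p=c["position"]
    return P@np.asarray(R_).T+p
def hsv(c): return cv2.cvtColor(c["image"],cv2.COLOR_BGR2HSV)
E
python3 - <<'E'
from h import *
c=dict(np.load("pics/scene0.npz"));P=cloud(c);H=hsv(c)
def px(u,v):return P[v,u].round(4)
for n,q in dict(table=(240,300),L=(405,238),M=(360,265),Rr=(325,310),lL=(377,212),lM=(330,238),lR=(295,279),ins=(379,355),probe=(450,297),white1=(262,205),white2=(355,135)).items():print(n,px(*q))
def comps(m,name):
    n,l,st,ce=cv2.connectedComponentsWithStats(m.astype(np.uint8))
    for i in range(1,n):
        if st[i,4]>40:
            k=l==i;Q=P[k];print(name,ce[i].round(),st[i,4],np.median(Q,0).round(4),cv2.minAreaRect((Q[:,:2]*1000).astype(np.float32)))
val=c["z_map"]>0
x,y,z=np.moveaxis(P,-1,0)
reg=(x>.3)&(x<.95)&(abs(y)<.4)&val
print(np.unique(H[238,405]),H[285,460],H[212,377])
comps(reg&(H[...,0]>100)&(H[...,0]<130)&(H[...,1]>120)&(z>.05)&(z<.07),"bluetop")
comps(reg&(H[...,0]>5)&(H[...,0]<18)&(H[...,1]>180)&(z>.05)&(z<.075),"lugtop")
comps(reg&(H[...,0]>20)&(H[...,0]<32)&(H[...,1]>150)&(z>.03)&(z<.05),"beamtop")
comps(reg&(H[...,1]<60)&(z>.018)&(z<.035),"strips")
E
```

```text
table [ 0.4986 -0.2284  0.0006]
L [0.6218 0.1436 0.0593]
M [0.6127 0.0184 0.0582]
Rr [ 0.6502 -0.1071  0.0605]
lL [0.5307 0.1383 0.0618]
lM [0.5204 0.007  0.0616]
lR [ 0.5547 -0.1148  0.0586]
ins [ 0.7952 -0.0941  0.11  ]
probe [0.7844 0.1247 0.0511]
white1 [ 0.3498 -0.0641  0.0579]
white2 [0.3074 0.2565 0.0557]
[  5  97 120] [ 60   8 152] [ 15 232 202]
bluetop [403. 236.] 1593 [0.6088 0.1383 0.0598] ((614.009033203125, 147.71444702148438), (138.8999786376953, 98.27571868896484), 6.553399085998535)
bluetop [358. 264.] 1768 [0.6043 0.0116 0.0597] ((607.1986083984375, 19.3922119140625), (139.69503784179688, 98.18586730957031), 6.565564155578613)
bluetop [324. 307.] 2059 [ 0.6386 -0.1082  0.0597] ((642.4337158203125, -101.60488891601562), (139.0843505859375, 97.26065826416016), 6.892088890075684)
bluetop [424. 395.] 272 [ 0.8947 -0.0606  0.0649] ((890.9794921875, -66.03612518310547), (108.19721221923828, 48.483638763427734), 29.56448745727539)
bluetop [377. 432.] 239 [ 0.8848 -0.1852  0.0675] ((887.3217163085938, -173.4686279296875), (56.904579162597656, 115.97645568847656), 54.44606781
[... 2278 characters left out ...]
241] ((733.438720703125, -36.18598175048828), (63.44971466064453, 7.909333229064941), 7.7785139083862305)
strips [447. 384.] 138 [ 0.9079 -0.0017  0.0275] ((907.0230102539062, -1.6214909553527832), (3.542145252227783, 85.2658462524414), 88.31006622314453)
strips [351. 465.] 365 [ 0.9042 -0.2417  0.0277] ((904.33642578125, -241.7768096923828), (59.17316818237305, 21.42394256591797), 0.4839073717594147)
strips [335. 470.] 230 [ 0.8917 -0.2708  0.0277] ((893.96826171875, -271.5416259765625), (21.77593421936035, 38.741455078125), 89.57689666748047)
strips [318. 476.] 83 [ 0.8817 -0.2992  0.0276] ((881.52392578125, -299.01629638671875), (19.58113670349121, 11.229883193969727), 52.777610778808594)
```

```bash
cat >>h.py <<'E'
yaw=np.radians(6.55)
d=np.array([np.cos(yaw),np.sin(yaw),0]);n=np.array([-np.sin(yaw),np.cos(yaw),0]);Z=np.array([0,0,1.])
def W(s,l,z): return s*d+l*n+z*Z
X=-Z
RA=R.from_matrix(np.stack([X,n,np.cross(X,n)],1)); RB=R.from_matrix(np.stack([X,-n,np.cross(X,-n)],1))
E
python3 - <<'E'
from h import *
from cell import manip,cams,inverse_kinematics as ik
p=W(.5327,.077,.24)
for r in(RA,RB): print(ik(p,r.as_rotvec()))
print(R.from_rotvec(manip.state()["tcp_rot"]).as_matrix().round(2),RA.as_matrix().round(2))
js=[ik(p,r.as_rotvec()) for r in(RA,RB)]
i=min((0,1),key=lambda i:abs(js[i][5]) if js[i] is not None else 9)
r=(RA,RB)[i];print("use",i)
manip.move_pose(p,r.as_rotvec())
s=manip.state();print(s["clock"],s["tool_pos"],p,s["contact_force"])
c=cams.capture("wrist");cv2.imwrite("pics/w0.png",c["image"]);np.savez("pics/w0.npz",tp=s["tool_pos"],tr=s["tcp_rot"],**c)
E
```

```text
[ 2.11592716e-01  3.95650939e-03  1.89445731e+00 -4.44089210e-16
  1.24317883e+00 -1.47352268e+00]
[0.21159272 0.00395651 1.89445731 0.         1.24317883 1.66806998]
[[-0.    0.38 -0.92]
 [ 0.   -0.92 -0.38]
 [-1.   -0.   -0.  ]] [[ 0.   -0.11  0.99]
 [ 0.    0.99  0.11]
 [-1.    0.    0.  ]]
use 0
2.9333 [0.52074465 0.1365861  0.24000212] [0.52043949 0.13726261 0.24      ] [ 0.55918778 -0.01712012 -0.06641238]
```

View pics/w0.png

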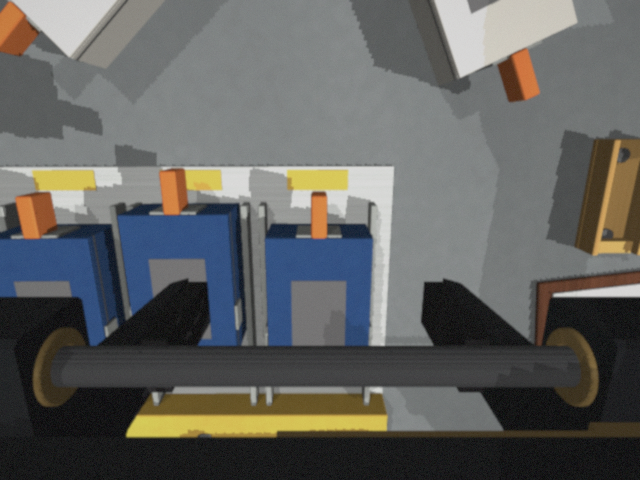

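The wrist view shows all three lugs, at (319,215) left, (174,192) middle and (37,216) right. It also shows the beam at the bottom. I'll measure the lugs and cross-check them against the scene view.

```bash
cat >>h.py <<'E'
def wcloud(c,tp,tr):
    T=np.asarray(c["T_tool_cam"]);Rt=R.from_rotvec(tr).as_matrix()
    return cloud(c,Rt@T[:3,:3],Rt@T[:3,3]+tp)
def SL(P): return np.array([P[...,0]*d[0]+P[...,1]*d[1],P[...,0]*n[0]+P[...,1]*n[1]])
E
python3 - <<'E'
from h import *
c=dict(np.load("pics/w0.npz"));P=wcloud(c,c["tp"],c["tr"]);H=hsv(c);z=P[...,2]
s,l=SL(P);ok=(c["z_map"]>0)
def comp(m,nm,a=60):
    k,lb,st,ce=cv2.connectedComponentsWithStats((m&ok).astype(np.uint8))
    for i in range(1,k):
        if st[i,4]>a:
            q=lb==i;(cx,w,an)=cv2.minAreaRect(np.stack([s[q],l[q]],1).astype(np.float32)*1000)
            print(nm,ce[i].round(),st[i,4],"z",np.median(z[q]).round(4),"s",np.percentile(s[q],[1,99]).round(4),"l",np.percentile(l[q],[1,99]).round(4),np.round(cx,1),np.round(w,1),round(an,1))
comp((H[...,0]>5)&(H[...,0]<18)&(H[...,1]>170)&(z>.055)&(s>.5),"lug")
comp((H[...,0]>100)&(H[...,0]<130)&(H[...,1]>120)&(z>.054)&(z<.07),"blue",300)
comp((H[...,0]>20)&(H[...,0]<32)&(H[...,1]>150)&(z>.03)&(z<.05),"beam",200)
comp((H[...,1]<60)&(z>.02)&(z<.032)&(s>.5)&(abs(l)<.4),"strip",100)
comp((H[...,1]<60)&(z>-.002)&(z<.0022)&(s>.4)&(s<.53),"table",1000)
E
```

```text
lug [171. 192.] 638 z 0.0627 s [0.5001 0.5339] l [-0.0538 -0.0413] [517.1 -47.4] [13.1 34.4] 88.4
lug [ 29. 216.] 693 z 0.0624 s [0.5196 0.5547] l [-0.1792 -0.1655] [ 537.6 -172.6] [36.1 15. ] 1.4
lug [318. 215.] 422 z 0.063 s [0.5195 0.5548] l [0.0728 0.0833] [537.2  78.4] [35.7 11.4] 0.3
blue [183. 261.] 8145 z 0.0609 s [0.5366 0.6614] l [-0.095  -0.0003] [600.2 -47.8] [128.6  96.2] 0.2
blue [ 56. 272.] 5565 z 0.0608 s [0.5575 0.6575] l [-0.2098 -0.1246] [ 610.3 -168.9] [106.8  90.1] 0.3
blue [318. 280.] 7385 z 0.0611 s [0.5576 0.6619] l [0.0319 0.1245] [610.5  78.2] [ 94.1 106.9] 89.8
beam [261. 421.] 5540 z 0.0408 s [0.7593 0.7868] l [-0.1103  0.1474] [773.2  16.9] [ 29.9 267.4] 0.1
strip [120. 260.] 711 z 0.0258 s [0.5356 0.6531] l [-0.1246 -0.1146] [ 596.  -119.8] [ 11.  121.8] 89.7
strip [247. 274.] 963 z 0.0258 s [0.5357 0.6837] l [0.004  0.0101] [611.5   7. ] [152.8   6.3] 0.1
strip [263. 264.] 666 z 0.026 s [0.5356 0.6812] l [0.0209 0.0269] [609.5  24. ] [148.6   6.4] 0.1
strip [373. 253.] 467 z 0.0262 s [0.5354 0.6617] l [0.1288 0.1348] [601.9 131.9] [133.5   6.2] 0.2
strip [  4. 219.] 215 z 0.0248 s [0.5356 0.5589] l [-0.2286 -0.2221] [ 547.6 -224.8] [ 7.  24.2] 84.3
strip [253. 396.] 112 z 0.0259 s [0.736  0.7594] l [0.0041 0.0101] [747.6   7.1] [24.6  6.1] 0.2
strip [269. 396.] 110 z 0.0259 s [0.7359 0.7595] l [0.0204 0.0271] [748.3  24.2] [ 6.6 24.8] 86.8
strip [366. 395.] 107 z 0.0262 s [0.7364 0.7586] l [0.1288 0.1348] [747.6 131.8] [22.7  6. ] 0.6
table [315. 117.] 65899 z 0.001 s [0.4012 0.5261] l [-0.2204  0.3735] [464.7  76.3] [627.8 129.4] 89.9
```

Both cameras agree to about 2 mm. The beam face is at s≈0.759, and the case centres are at s≈0.627, 0.606 and 0.627. Next I'll weigh the left case.

```bash
cat >>h.py <<'E'
from cell import manip,cams
LUG=dict(L=(.5325,.0776),M=(.5118,-.0486),R=(.5325,-.1735))
ZG=.031; rA=RA.as_rotvec()
def F(k=5):
    f=[]
    for _ in range(k): f.append(manip.state()["contact_force"]);manip.dwell(.04)
    f=np.mean(f,0);return np.array([f@d,f@n,f[2]])
def say(t):
    s=manip.state();p=s["tool_pos"];f=s["contact_force"]
    print(t,"t%.2f"%s["clock"],"s %.4f l %.4f z %.4f"%(p@d,p@n,p[2]),"F",np.round([f@d,f@n,f[2]],2),"w %.4f"%s["gripper_width"])
def tiltpose(s,l,up):
    # TCP pose with case tipped about far bottom edge; grasp pt z=ZG+.019
    th=np.arcsin(up/.164);E=W(s+.164,l,.004);p=W(s,l,ZG)
    q=R.from_rotvec(n*th);return E+q.apply(p-E),(q*RA).as_rotvec()
def weigh(k):
    s,l=LUG[k]
    manip.move_linear(W(s,l,ZG),rate=.08)
    f0=F();say("at lug");print("F0",f0.round(2))
    manip.set_gripper(0,15);say("gripped")
    f1=F();print("F1",(f1-f0).round(2))
    p,r=tiltpose(s,l,.010)
    manip.move_linear(p,rate=.02,rot=r);manip.dwell(.2)
    f2=F(8);say("raised");print(k,"LOAD z",(f2-f0).round(2),"vs gripped",(f2-f1).round(2))
    p2,r2=tiltpose(s,l,.0015);manip.move_linear(p2,rate=.02,rot=r2)
    manip.move_linear(W(s,l,ZG),rate=.005,rot=rA);manip.dwell(.1)
    say("down")
    manip.set_gripper(.04);say("open")
    manip.move_linear(W(s,l,.13),rate=.15);say("up")
E
python3 - <<'E'
from h import *
say("start")
manip.set_gripper(.04,15)
s,l=LUG["L"]
manip.move_linear(W(s,l,.09),rate=.15,rot=rA)
say("hover")
weigh("L")
c=cams.capture("scene");cv2.imwrite("pics/s1.png",c["image"])
E
```

```text
start t2.98 s 0.5329 l 0.0763 z 0.2400 F [-1.09 -0.72 -0.51] w 0.0880
hover t4.97 s 0.5334 l 0.0777 z 0.0910 F [-0.27  0.46 -0.03] w 0.0397
at lug t6.06 s 0.5331 l 0.0777 z 0.0317 F [ 0.17 -0.41  0.53] w 0.0400
F0 [ 0.22 -0.09 -0.16]
gripped t6.57 s 0.5326 l 0.0777 z 0.0311 F [-0.63  0.92  0.71] w 0.0142
F1 [-0.78  0.69  1.71]
raised t7.97 s 0.5344 l 0.0776 z 0.0409 F [ 0.31 -1.05 -1.09] w 0.0141
L LOAD z [-0.07  0.07 -0.75] vs gripped [ 0.71 -0.62 -2.46]
down t9.10 s 0.5328 l 0.0776 z 0.0311 F [ 1.11 -0.18 -0.13] w 0.0133
open t9.66 s 0.5325 l 0.0776 z 0.0310 F [ 0.28  0.19 -0.09] w 0.0396
up t10.47 s 0.5318 l 0.0775 z 0.1292 F [-0.16  0.18 -0.4 ] w 0.0402
```

View pics/s1.png

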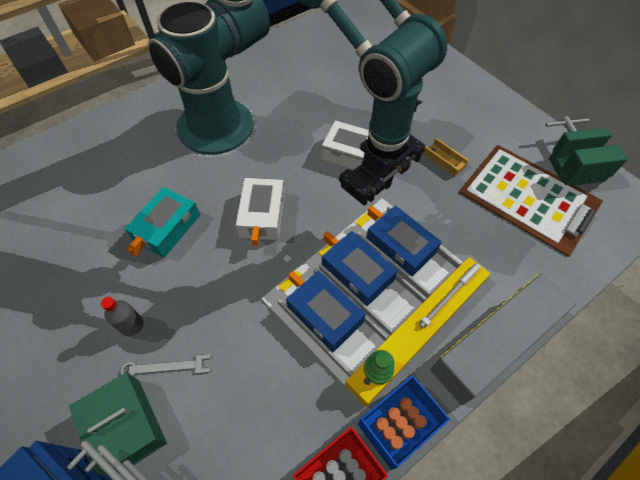

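The left case reads about 0.8 N, well below 3.1 N, so it looks empty. The scene view shows it still in place at (405,238). I'll weigh the middle and right cases with more samples and a picture while each is raised.

```bash
sed -i 's/f2=F(8);say("raised")/c=cams.capture("side");cv2.imwrite(f"pics\/up_{k}.png",c["image"]);f2=F(20);say("raised")/; s/f0=F();say/f0=F(12);say/' h.py
python3 - <<'E'
from h import *
for k in "MR":
    s,l=LUG[k]
    manip.move_linear(W(s,l,.12),rate=.2,rot=rA)
    manip.move_linear(W(s,l,.08),rate=.12)
    weigh(k)
E
python3 - <<'E'
import cv2,numpy as np
cv2.imwrite("pics/ups.png",np.hstack([cv2.resize(cv2.imread(f"pics/up_{k}.png")[150:330,160:400],(400,300)) for k in "MR"]))
E
```

```text
at lug t13.05 s 0.5119 l -0.0486 z 0.0312 F [ 0.42  0.33 -0.15] w 0.0399
F0 [-0.17  0.1   0.09]
gripped t13.56 s 0.5117 l -0.0486 z 0.0310 F [-0.16  0.43  0.19] w 0.0140
F1 [-0.03  0.77  0.07]
raised t15.51 s 0.5137 l -0.0486 z 0.0409 F [-1.6   0.63 -2.78] w 0.0139
M LOAD z [-1.58  0.41 -2.74] vs gripped [-1.55 -0.35 -2.8 ]
down t16.64 s 0.5120 l -0.0486 z 0.0311 F [ 0.83 -0.96 -3.43] w 0.0139
open t17.20 s 0.5119 l -0.0486 z 0.0311 F [-0.15  0.3   0.08] w 0.0399
up t18.01 s 0.5111 l -0.0485 z 0.1293 F [ 0.16 -0.57 -0.22] w 0.0397
at lug t20.53 s 0.5326 l -0.1735 z 0.0312 F [ 0.38 -0.52 -0.43] w 0.0398
F0 [0.29 0.05 0.29]
gripped t21.04 s 0.5325 l -0.1734 z 0.0310 F [-0.17  0.04  0.24] w 0.0140
F1 [-0.64  0.48  0.01]
raised t22.99 s 0.5344 l -0.1735 z 0.0409 F [ 0.42  0.81 -1.51] w 0.0140
R LOAD z [-0.01 -0.04 -1.5 ] vs gripped [ 0.62 -0.52 -1.51]
down t24.12 s 0.5327 l -0.1735 z 0.0311 F [ 0.45  0.42 -1.64] w 0.0138
open t24.68 s 0.5325 l -0.1735 z 0.0310 F [-0.97  0.95  0.47] w 0.0401
up t25.49 s 0.5319 l -0.1732 z 0.1293 F [-0.65 -0.08 -0.66] w 0.0399
```

View pics/ups.png

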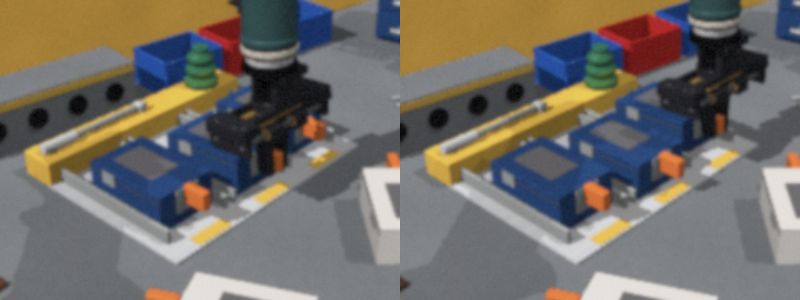

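The readings are left about 0.8 N, right about 1.5 N and middle about 2.8 N. The middle reading rises to about 3.25 N once its horizontal component's lever is counted, and it was 3.4 N at touchdown. So only the middle case is loaded. The raised pictures show each case tipped with its neighbours undisturbed. Next I'll slide the middle case home.

```bash
python3 - <<'E'
from h import *
s,l=LUG["M"]
manip.move_linear(W(s,l,.12),rate=.2,rot=rA)
manip.move_linear(W(s,l,ZG),rate=.1)
f0=F(10)
manip.set_gripper(0,20)
manip.move_linear(W(.55,l,ZG),rate=.03);say("mid");print((F(4)-f0).round(2))
manip.move_linear(W(.588,l,ZG),rate=.03);say("near")
f1=F(8);print("f0,f1",f0.round(2),(f1-f0).round(2))
x=.588;g=None
while x<.605:
    x+=.001;manip.move_linear(W(x,l,ZG),rate=.01)
    f=F(4);print("%.3f"%x,"%.4f"%(manip.state()["tool_pos"]@d),(f-f0).round(2))
    if f[0]-f0[0]<-8: break
say("end")
c=cams.capture("wrist");s=manip.state();cv2.imwrite("pics/w1.png",c["image"])
E
```

```text
mid t29.67 s 0.5485 l -0.0485 z 0.0310 F [-5.63  0.33  5.3 ] w 0.0137
[-5.73 -0.46  5.19]
near t31.25 s 0.5866 l -0.0485 z 0.0310 F [-4.51  0.68  5.05] w 0.0140
f0,f1 [0.1  0.3  0.05] [-4.84 -0.23  5.12]
0.589 0.5875 [-5.59  0.59  5.12]
0.590 0.5885 [-5.66 -0.09  5.26]
0.591 0.5895 [-5.29 -0.57  5.23]
0.592 0.5905 [-4.97 -0.12  5.35]
0.593 0.5915 [-5.21 -0.19  5.15]
0.594 0.5926 [-5.69 -0.34  5.39]
0.595 0.5935 [-5.31 -0.65  5.15]
0.596 0.5945 [-5.42 -0.04  5.32]
0.597 0.5954 [-5.35 -0.25  5.23]
0.598 0.5954 [-8.65  0.16  8.55]
end t35.75 s 0.5954 l -0.0485 z 0.0310 F [-8.14 -0.38  8.53] w 0.0137
```

Contact came at s=0.5954, against 0.595 expected: the case stopped moving and the force rose. I'll release and check.

```bash
python3 - <<'E'
from h import *
l=LUG["M"][1]
manip.dwell(.2)
manip.set_gripper(.04);say("open")
manip.move_linear(W(.5955,l,.14),rate=.15)
manip.move_linear(W(.50,l,.24),rate=.25)
s=manip.state();c=cams.capture("wrist");cv2.imwrite("pics/w2.png",c["image"]);w=dict(c)
P=wcloud(c,s["tool_pos"],s["tcp_rot"]);say("back")
def meas(c,P,t):
    H=hsv(c);z=P[...,2];S,L=SL(P);ok=c["z_map"]>0
    for nm,m in dict(blue=(H[...,0]>100)&(H[...,0]<130)&(H[...,1]>120)&(z>.054)&(z<.066)&(S>.5)&(S<.78),lug=(H[...,0]>5)&(H[...,0]<18)&(H[...,1]>170)&(z>.055)&(S>.48),beam=(H[...,0]>20)&(H[...,0]<32)&(H[...,1]>150)&(z>.03)&(z<.05)).items():
        k,lb,st,ce=cv2.connectedComponentsWithStats((m&ok).astype(np.uint8))
        for i in range(1,k):
            if st[i,4]>60:
                q=lb==i;print(t,nm,ce[i].round(),"z",np.median(z[q]).round(4),"s",np.percentile(S[q],[1,99]).round(4),"l",np.percentile(L[q],[1,99]).round(4))
meas(c,P,"wr")
c=cams.capture("scene");cv2.imwrite("pics/s2.png",c["image"]);meas(c,cloud(c),"sc")
meas(dict(np.load("pics/scene0.npz")),cloud(dict(np.load("pics/scene0.npz"))),"sc0")
E
```

```text
open t36.56 s 0.5981 l -0.0486 z 0.0309 F [ 0.17  0.36 -0.2 ] w 0.0399
back t38.18 s 0.4998 l -0.0485 z 0.2382 F [ 0.23 -0.17 -0.18] w 0.0399
wr blue [181. 287.] z 0.0609 s [0.5577 0.5945] l [-0.2198 -0.1271]
wr blue [451. 287.] z 0.0612 s [0.5576 0.5945] l [0.03   0.1225]
wr blue [315. 340.] z 0.0609 s [0.6196 0.6298] l [-0.0952 -0.003 ]
wr blue [279. 408.] z 0.0611 s [0.6757 0.7255] l [-0.0958 -0.0752]
wr blue [352. 408.] z 0.0612 s [0.6762 0.7253] l [-0.0228 -0.0026]
wr blue [232. 398.] z 0.0611 s [0.6823 0.6952] l [-0.1384 -0.1253]
wr blue [399. 398.] z 0.0611 s [0.6821 0.6947] l [0.0296 0.0407]
wr lug [176. 252.] z 0.0626 s [0.5198 0.5542] l [-0.1792 -0.1665]
wr lug [453. 249.] z 0.0623 s [0.5197 0.5542] l [0.0699 0.0795]
wr lug [315. 316.] z 0.063 s [0.5819 0.6164] l [-0.055  -0.0438]
sc blue [403. 236.] z 0.0598 s [0.5593 0.6957] l [0.0279 0.1231]
sc blue [386. 289.] z 0.0598 s [0.6215 0.7578] l [-0.0983 -0.0032]
sc blue [324. 307.] z 0.0597 s [0.5592 0.6958] l [-0.2225 -0.1281]
sc lug [375. 212.] z 0.0608 s [0.5217 0.5566] l [0.0681 0.0819]
sc lug [357. 262.] z 0.0612 s [0.5831 0.618 ] l [-0.0577 -0.044 ]
sc lug [296. 278.] z 0.0613 s [0.5211 0.5558] l [-0.1825 -0.1684]
sc beam [430. 316.] z 0.0398 s [0.7596 0.8183] l [-0.1585  0.1469]
sc beam [363. 385.] z 0.0396 s [0.7602 0.8182] l [-0.2482 -0.1972]
sc0 blue [403. 235.] z 0.0599 s [0.5592 0.6956] l [0.0288 0.124 ]
sc0 blue [358. 263.] z 0.0597 s [0.5379 0.6744] l [-0.0975 -0.0023]
sc0 blue [324. 307.] z 0.0597 s [0.5588 0.6955] l [-0.222  -0.1268]
sc0 lug [375. 211.] z 0.0617 s [0.5198 0.5555] l [0.0694 0.0833]
sc0 lug [330. 238.] z 0.0613 s [0.499  0.5344] l [-0.058  -0.0429]
sc0 lug [296. 278.] z 0.0616 s [0.5205 0.5557] l [-0.1819 -0.1687]
sc0 beam [431. 316.] z 0.0399 s [0.76   0.8183] l [-0.1582  0.1469]
sc0 beam [363. 385.] z 0.0397 s [0.7604 0.8182] l [-0.2482 -0.1974]
```

View pics/s2.png

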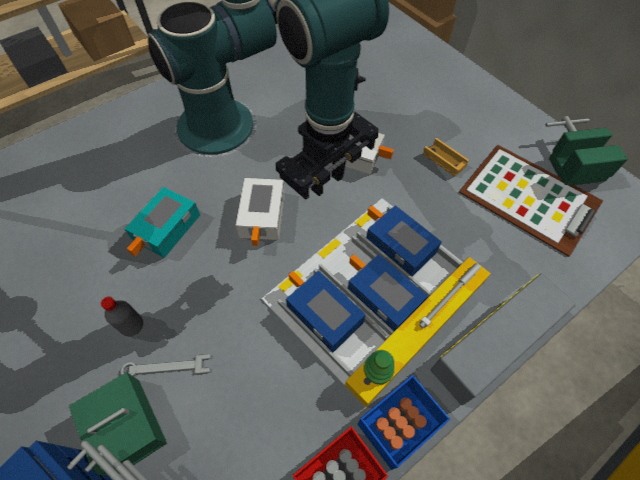

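View pics/w2.png

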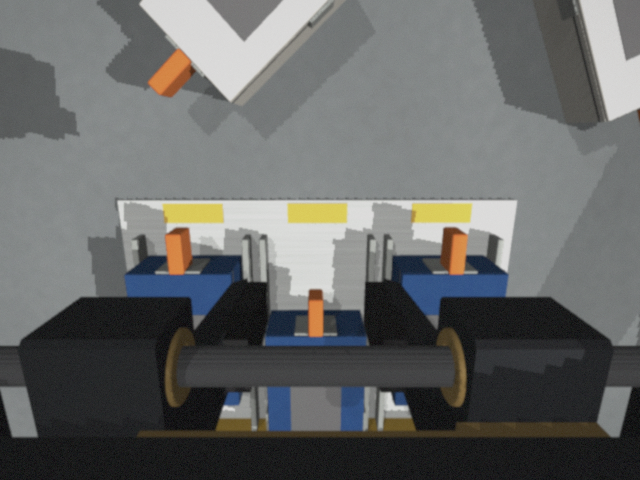

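The middle case at (386,289) has moved 83.6 mm and its far edge reaches the beam. The left and right cases and the bystanders are where they started, and the gripper is clear.

```bash
python3 - <<'E'
from h import *
from cell import order
print(order.close_job());say("done")
E
```

```text
the job is handed in; nothing more can be done
None
the job is handed in; nothing more can be done
```

I raised the three cases in order, left to right, by about 1 cm at the lug. Only the middle one was loaded, so I slid it home against the yellow stop beam and handed the job in at about 38 s.

| Case | Lift force | Judged |
|---|---|---|
| Left | about 0.8 N | empty |
| Middle | about 2.8 N vertical | loaded |
| Right | about 1.5 N | empty |

**Last checks:**
- **Middle case:** it travelled about 83.6 mm. It stopped at s = 0.5954 m along the lane (0.595 expected) as the push force rose from about 5.4 to 8.7 N. The camera shows no gap to the beam beyond its own error.
- **Left and right cases:** both are within about 1 mm of where they started.
- **Other things:** the other objects looked unmoved in the final scene picture. The gripper was open and clear.

**Readings that did not agree exactly:**
- **Left and middle weights:** both came out slightly below the ranges you gave (0.9 and 3.1 N). The force reading is noisy by about 0.5 N. The middle reading comes to about 3.25 N once the horizontal force is counted, and the friction while sliding also fitted a loaded case.
- **Downward force while sliding:** the tool felt about 5 N vertically during the slide, and 8.5 N at the stop, so it was pressing down on the lug.

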